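# Shut down the laboratory stirrer

## Task

The stirring run is over. Turn the speed knob on the stirrer's control deck fully anticlockwise to its minimum stop; only then press the hinged pedal of the switch beside the stirrer right down to its stop, keep it down for a full second, and let it spring back up. Leave the beaker on the stirrer, the flask, the bottle and the dish standing where they are.

Things in the scene. Friction and masses are not known exactly. Their poses are not given: they have to be found in the camera images.
- stirrer: Magnetic stirrer, white box 290 (its x) x 160 (its y) mm, fixed to the bench left or right of the centre line, front (-x) roughly to the robot. Origin: at bench level under the knob's axis; the box spans x -50 to +240 mm. Flat grey control deck in front, 54 mm above the bench; behind it, from x +88 mm on, a white square plate, top 85 mm above the bench, carries the beaker.
- switch: Bench switch with a treadle, fixed to the bench: grey base plate 190 (its x) x 110 (its y) x 12 mm with two hinge ears 44 mm high at the heel end (x -60 to -90 mm). Origin: centre of the underside of the base. The heel end (-x) points roughly to the robot, the raised free toe end (+x) away from it.
- pedal_pad (a point): Point to press, on the upper face of the pedal, on its centre line, 125 mm from the hinge axis, 25 mm short of the toe edge; it moves with the pedal (about 72 mm above the bench at rest, 45 mm pressed home). The pedal is an aluminium plate 155 x 80 x 8 mm with black ribs, rising to the toe at 0.30 rad at rest; hinge axis along the switch's y, 75 mm to -x of its origin, 30 mm high.
- pedal (a joint): Pedal angle in rad: 0 at rest (up), grows as it is pressed, hard stop at 0.22. A spring returns it to 0: pressing at the pad takes about 4 N at first and about 8 N just before the stop.
- speed_grip (a point): On the knob's vertical axis at the height to grip its bar, 89 mm above the bench; turns with the knob, its x axis along the bar. The black knob: a disc 60 mm across with an upright bar across it, 57 mm long, 14 mm thick, 32 mm high, its top 96 mm above the bench.
- speed (a joint): Knob angle in rad: 0 at the minimum stop (fully anticlockwise seen from above), grows clockwise. At 0 the bar lies along the stirrer's x axis. It starts 0.6 to 1.3 rad from the minimum stop and stays where it is left (about 0.03 N m of friction).
- beaker: Glass beaker, 76 mm across, 95 mm high, standing loose on the stirrer's plate. Origin: centre of its underside.
- flask: Conical glass flask, 80 mm across at the foot, 130 mm high, loose on the bench beyond the work. Origin: centre of its underside.
- reagent: Amber glass bottle, 66 mm across, 150 mm high, loose on the bench beyond the switch's toe end. Origin: centre of its underside.
- dish: White porcelain dish, 84 mm across, 35 mm high, loose on the bench on the switch's +y side. Origin: centre of its underside.
Things that resemble listed ones, but are neither listed nor needed, are in the scene too. Several things have the shape of the dish; the one meant has the colours described above.

How it is judged:
By the outcome, as a careful person would: the job done as asked, in the order asked, and still so for the second after the job is handed in, with the robot touching nothing.
It also fails if it takes over 54 s, if anything falls off the work surface, if the arm or the gripper's body presses on something with over 40 N, if the wrist force passes 120 N, or if a joint passes its speed limit or range.

## Robot

A 7-joint arm with a two-finger parallel gripper is mounted at the origin on the work surface. World frame = base frame: x ahead of the robot, y to its left, z up, the work surface at z = 0. Lengths are in m, angles in rad, forces in N, time in s.
With the tool pointing down it reaches from about 0.35 to 0.9 m from the base axis. Payload 8.1 kg.
Tool frame: the origin (TCP) lies between the finger pads; the fingertips stand 25 mm ahead of it and the grasp point (between the pads) lies 6 mm ahead of it; z points along the fingers, y is the direction in which the jaws open and shut (so a half turn about z gives the same grasp; the last joint's range is limited). The gripper opens to 92 mm and grips with 3 to 60 N. Pads are 19 mm wide; open, the fingers measure 130 mm over their backs; the gripper's body (75 mm by 190 mm) begins 47 mm behind the grasp point.
Start: joints at [1.051, 0.434, 0.025, 1.573, -0.012, 1.134, -0.075], TCP at [0.253, -0.572, 0.252] pointing down, gripper open.
Joint ranges: [-2.62, 2.62], [-0.44, 2.09], [-1.27, 1.32], [0.08, 2.57], [-1.32, 4.46], [0.12, 2], [-2.74, 2.74]. Speed limits (rad/s): [2.22, 2.22, 3.01, 3.01, 3.14, 3.14, 3.14].

## Interface

Orientations are given as a rotation vector (axis times angle).
In Python, from cell import * gives the robot as it stands.
- The arm moves only by the shell command python3 -m jog 'ROWS' [FORCE]. ROWS is JSON, one flat list of numbers, 5 for each row, row after row: the finger opening in mm, from 0 to 91.8, then the shift along the tool's x, y, z in units of 40 mm (1.0 is 40 mm), then the turn about the tool's z in units of 6 degrees (1.0 is 6 degrees). A call has 1 to 20 rows; each row shifts and turns the pose as measured when the row begins, along the tool's axes as they then stand; what a row does not reach is not made up. A row lasts 1/12 s, in which the tool goes at most 41.7 mm and 7.16 degrees, less where a joint would pass 70% of its speed; a pose out of reach is approached as far as the arm can. A call is refused whole if a number of a shift passes 1 or a number of a turn 1, either way. A call with a gripper value outside its range is refused whole. The fingers move at their own pace and stop on an object; FORCE is the grip in N (left out, the last holds). Time passes only in rows, so rows that do not move let the fingers close. It gives the time, the measured TCP pose, the force and the opening at its end, in the units of the state.
- observe(): the state, without advancing time (a new reading comes with each control period).
- get_image(name): name is "scene" or "top" or "wrist"; returns the picture (384x512x3 uint8, red, green, blue); there is no depth.
- camera_params(name): a dict with "intrinsics" (3x3 intrinsics, pixels), "xyz" and "orientation" of the camera in the world. Camera axes: x right, y down, z forward; pixel columns grow to the right and rows downward; lengths in m; the calibration is good to about 2 mm. A picture is of the moment at which its call begins: read the wrist's pose just before it. camera_params takes no time and is no camera call; for the wrist camera it gives the pose at the moment of the call.
- sign_off(): hands the job in, once; it reports no verdict.
The state is a dict: "clock": time; "joints": joint angles; "dq": joint speeds; "joint_efforts": joint torques, N m; "position": TCP position; "ee_rot": TCP orientation; "force": force on the tool from outside, world axes, zero at the start; "ft_torque": the same for the moment, N m; "width": opening from 0.0 (shut) to 1.0 (fully open).
Only numpy, scipy, OpenCV 4.12 (cv2) and the standard library are available. Lean on these libraries where they do the work, as an engineer would, in place of code of your own. Each camera call takes 0.05 s, during which the arm holds its last target. There are 200 camera calls.

## Working session

There is one attempt and no reset: what is moved stays moved. The work goes in short steps, Python scripts to look and compute and a shell command to move; the robot and the scene stay as the last step left them, time stands still between calls to the robot, and variables do not carry over. Pictures are saved under pics/ and viewed, about 8 in all and at most 12, crops included, and the job is handed in when it is done.

```bash
mkdir -p pics; ls; python3 - <<'E'
from cell import *
import cv2,numpy as np
s=observe();print(s)
for n in ("scene","top"):
    im=get_image(n);cv2.imwrite(f"pics/{n}0.png",im[...,::-1]);p=camera_params(n);print(n,p)
E
```

```text
pics
{'clock': 0.0, 'joints': array([ 1.05136998,  0.43523133,  0.02499773,  1.57408585, -0.0116115 ,
        1.13400355, -0.07509205]), 'dq': array([-0.0003977 , -0.00064289, -0.00071711, -0.00054895, -0.00174439,
       -0.0005506 , -0.00111213]), 'joint_efforts': array([-3.00159363e-04, -6.67843151e+01,  9.85104404e-01, -3.14455819e+01,
       -6.04941719e-02,  4.29167377e-02,  1.46975090e-04]), 'position': array([ 0.25278928, -0.57108353,  0.2509444 ]), 'ee_rot': array([-3.07215925e+00, -6.49569869e-01,  7.32828205e-04]), 'force': array([ 0.06841888,  0.13684093, -0.27723828]), 'ft_torque': array([ 0.01778592, -0.01065624, -0.00552054]), 'width': 1.0006529811389677}
scene {'intrinsics': array([[475.14856769,   0.        , 249.70960088],
       [  0.        , 475.14856769, 193.9010773 ],
       [  0.        ,   0.        ,   1.        ]]), 'xyz': array([1.20096842, 0.51256296, 1.00478289]), 'orientation': array([-1.14465939, -2.45520401,  0.8591064 ])}
top {'intrinsics': array([[411.26871848,   0.        , 260.3266594 ],
       [  0.        , 411.26871848, 187.23040768],
       [  0.        ,   0.        ,   1.        ]]), 'xyz': array([0.51012081, 0.05319191, 1.2193769 ]), 'orientation': array([-2.18673152,  2.19026288, -0.09460745])}
```

View pics/top0.png

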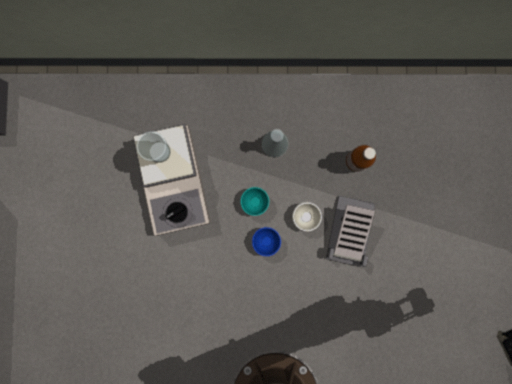

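View pics/scene0.png

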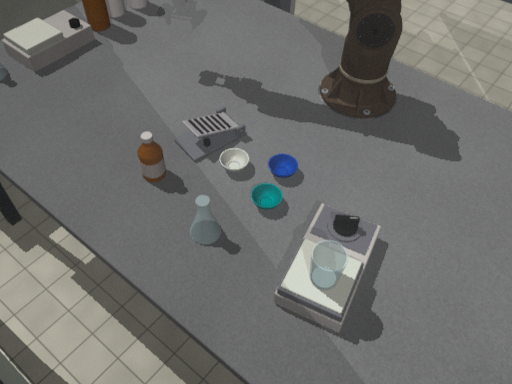

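Top view: the stirrer with the beaker is at about (175,185), its knob at (176,212). The switch is at (352,235), with its toe up the image. White dish (307,217), teal (254,202) and blue (266,241) are lookalikes; only the white one fits. The scene view also shows a second, beaker-less stirrer far off at (50,40), which isn't ours.

```bash
cat > h.py <<'E'
from cell import *
import cv2,numpy as np
from scipy.spatial.transform import Rotation as R
def ray(p,uv):
    d=np.linalg.inv(p["intrinsics"])@[uv[0],uv[1],1.]
    d=R.from_rotvec(p["orientation"]).as_matrix()@d
    return np.array(p["xyz"]),d/np.linalg.norm(d)
def onz(p,uv,z):
    o,d=ray(p,uv); return o+d*(z-o[2])/d[2]
def tri(p1,u1,p2,u2):
    o1,d1=ray(p1,u1);o2,d2=ray(p2,u2)
    A=np.stack([d1,-d2],1);t=np.linalg.lstsq(A,o2-o1,rcond=None)[0]
    a,b=o1+d1*t[0],o2+d2*t[1];return (a+b)/2,np.linalg.norm(a-b)
def proj(p,X):
    c=R.from_rotvec(p["orientation"]).as_matrix().T@(np.array(X)-p["xyz"])
    q=p["intrinsics"]@c;return q[:2]/q[2]
E
python3 - <<'E'
from h import *
t=cv2.imread("pics/top0.png");s=cv2.imread("pics/scene0.png")
f=lambda im,u,v,w,h,k:cv2.resize(im[v:v+h,u:u+w],(w*k,h*k),interpolation=cv2.INTER_CUBIC)
a=np.hstack([f(t,140,180,80,60,5),f(t,322,190,80,80,5)[:300]])
b=np.hstack([f(s,306,200,80,60,5),f(s,170,100,80,60,5)])
cv2.imwrite("pics/c1.png",np.vstack([a,b]))
pt=camera_params("top");ps=camera_params("scene")
print(tri(pt,(176,212),ps,(346,224)))
print(onz(pt,(352,222),.06))
E
```

```text
(array([0.52721247, 0.27658032, 0.06728968]), np.float64(0.002346917599895646))
[ 0.49888137 -0.21798132  0.06      ]
```

View pics/c1.png

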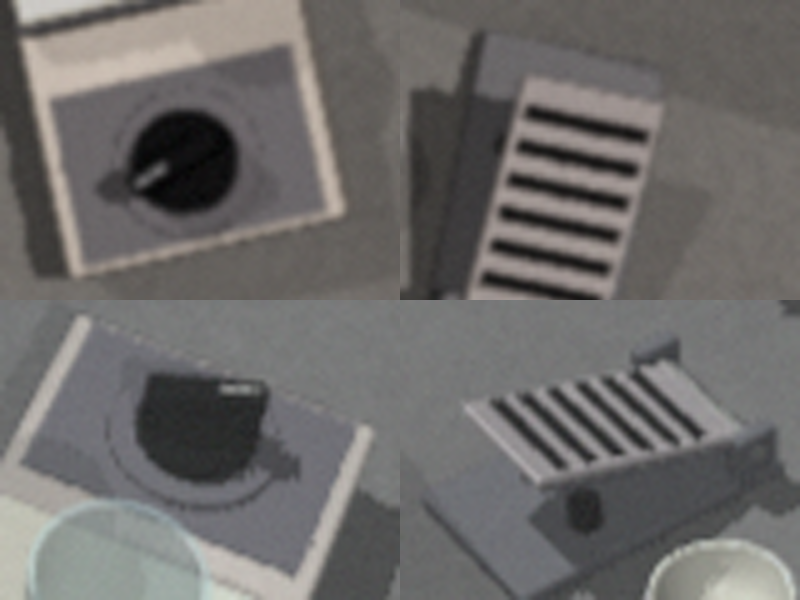

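Crop: knob disc centre is at top (177,212), with the bar running lower-left to upper-right and its white mark at the lower-left end. Pedal toe corners are at top (348,205)/(374,210) and scene (199,137)/(183,121).

```bash
python3 - <<'E'
from h import *
pt=camera_params("top");ps=camera_params("scene")
# stirrer front corners (top face ~54-ish)
A=onz(pt,(155,235),.054);B=onz(pt,(209,222.4),.054);print("front corners",A,B,np.linalg.norm(A-B))
# scene front corners: crop bl (85,318)->(323,203.6) is -y? ; (370,430)->(380,226)
for u,v in (((155,235),(380,226)),((209,222.4),(323,203.6))): print(tri(pt,u,ps,v))
yax=(A-B)[:2]/np.linalg.norm((A-B)[:2]); print("stirrer yaw",np.arctan2(-yax[0],yax[1]))
C=(A+B)/2;x=np.array([yax[1],-yax[0]]);print("origin",C[:2]+.05*x)
# knob disc+bar
b1=onz(pt,(140+135/5,180+185/5),.096);b2=onz(pt,(140+230/5,180+148/5),.096);d=b2-b1
print("bar",b1,b2,np.linalg.norm(d),"ang",np.arctan2(d[1],d[0]))
print("knob mid disc",onz(pt,(177,212),.064))
P=tri(pt,(348,205),ps,(199,137.4));Q=tri(pt,(374.4,210.4),ps,(183,121));print("toe",P,Q)
y=(P[0]-Q[0])[:2];print(np.linalg.norm(y));y/=np.linalg.norm(y);print("switch yaw",np.arctan2(-y[0],y[1]))
x=np.array([y[1],-y[0]]);print("pad",(P[0]+Q[0])[:2]/2-.025*x*np.cos(.3), x)
E
```

```text
front corners [0.46362008 0.33611921 0.054     ] [0.49856366 0.18488495 0.054     ] 0.1552187320367641
(array([0.46271571, 0.33904139, 0.04645712]), np.float64(0.0024294266002680004))
(array([0.4965203 , 0.18909914, 0.04516638]), np.float64(0.007489362983246681))
stirrer yaw 0.22707108521830757
origin [0.52980837 0.27175832]
bar [0.5138481 0.2942351 0.096    ] [0.53384097 0.24293199 0.096     ] 0.05506109085286576 ang -1.1991998029785518
knob mid disc [0.52785418 0.27339561 0.064     ]
toe (array([ 0.54389446, -0.20188968,  0.06861265]), np.float64(0.008897263081731843)) (array([ 0.52959239, -0.27515797,  0.07625693]), np.float64(0.005100045154211618))
0.07465113753240826
switch yaw -0.1927773029548904
pad [ 0.51330243 -0.23394811] [ 0.98147593 -0.19158549]
```

```bash
python3 - <<'E'
from h import *
pt=camera_params("top");s=observe();M=R.from_rotvec(s["ee_rot"]).as_matrix()
w=camera_params("wrist");print("tool yaw",np.arctan2(M[1,0],M[0,0]),"cam in tool",M.T@(w["xyz"]-s["position"]),"\n",(M.T@R.from_rotvec(w["orientation"]).as_matrix()).round(2),w["intrinsics"][0,0])
print("shift units",M.T@(np.array([.528,.272,s["position"][2]])-s["position"])/.04)
for n,uv,z in (("beaker rim",(152,147),.18),("beaker base",(158,152),.085),("reagent top",(369,153),.15)):print(n,onz(pt,uv,z))
E
python3 -m jog '[91.8,0.6,-0.66,0,0,91.8,0.6,-0.66,0,0,91.8,0.6,-0.66,0,0,91.8,0.6,-0.66,0,0,91.8,0.6,-0.66,0,0,91.8,0.6,-0.66,0,0,91.8,0.6,-0.66,0,0,91.8,0.6,-0.66,0,0,91.8,0.6,-0.66,0,0,91.8,0.6,-0.66,0,0,91.8,0.6,-0.66,0,0,91.8,0.6,-0.66,0,0]'
```

```text
tool yaw 0.41671138662960416 cam in tool [ 0.08102316 -0.00063404 -0.13403683] 
 [[ 0.   -0.95 -0.3 ]
 [ 1.    0.    0.  ]
 [-0.   -0.3   0.95]] 316.24532741825544
shift units [ 14.82280295 -16.48992287   0.02163166]
beaker rim [0.69139076 0.31696226 0.18      ]
beaker base [0.69393332 0.32421347 0.085     ]
reagent top [ 0.68062297 -0.24519413  0.15      ]
clock: 1.1
position: [0.3868, -0.1543, 0.2459]
ee_rot: [-3.076, -0.627, 0.013]
force: [1.0, 0.2, -0.5]
width: 0.999
```

```bash
python3 -m jog '[91.8,0.62,-0.7,0,0,91.8,0.62,-0.7,0,0,91.8,0.62,-0.7,0,0,91.8,0.62,-0.7,0,0,91.8,0.62,-0.7,0,0,91.8,0.62,-0.7,0,0,91.8,0.62,-0.7,0,0,91.8,0.62,-0.7,0,0,91.8,0.62,-0.7,0,0,91.8,0.62,-0.7,0,0,91.8,0.62,-0.7,0,0,91.8,0.62,-0.7,0,0]'
python3 -m jog '[91.8,0,0,0,-1,91.8,0,0,0,-1,91.8,0,0,0,-1,91.8,0,0,0,-1,91.8,0,0,0,-1,91.8,0,0,0,-1,91.8,0,0,0,-1,91.8,0,0,0,-1,91.8,0,0,0,-1,91.8,0,0,0,-1,91.8,0,0,0,-1,91.8,0,0,0,-1,91.8,0,0,0,-1,91.8,0,0,0,-1,91.8,0,0,0,-1,91.8,0,0,0,0]'
python3 - <<'E'
from h import *
s=observe();w=camera_params("wrist");im=get_image("wrist");cv2.imwrite("pics/w1.png",im[...,::-1]);np.save("w1.npy",w,allow_pickle=True)
M=R.from_rotvec(s["ee_rot"]).as_matrix();print(np.arctan2(M[1,0],M[0,0]),s["position"],s["joints"].round(2),M.round(3),proj(w,[.528,.272,.096]))
E
```

```text
clock: 2.1
position: [0.5302, 0.2917, 0.2425]
ee_rot: [3.079, 0.621, -0.018]
force: [1.4, -0.8, 0.5]
width: 0.997
clock: 3.43
position: [0.5262, 0.3021, 0.2336]
ee_rot: [-1.608, -2.676, 0.025]
force: [-0.4, 0.3, -0.3]
width: 1.002
2.0592383057492816 [0.52615031 0.3021434  0.23360548] [-0.06  0.57 -0.85  1.57  0.43  1.22 -0.49] [[-0.469  0.883 -0.025]
 [ 0.883  0.469 -0.004]
 [ 0.008 -0.024 -1.   ]] [246.13642263 225.02843499]
```

View pics/w1.png

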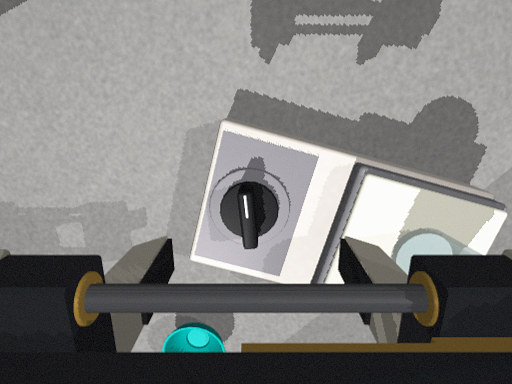

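Wrist: bar runs from about (246,184) to (250,248), the disc is centred near (249,209), and the deck's front edge runs from (222,122) to (192,258).

```bash
python3 - <<'E'
from h import *
w=np.load("w1.npy",allow_pickle=True).item();pt=camera_params("top")
im=cv2.imread("pics/w1.png")
m=((im.max(2)<70)).astype(np.uint8);m[:160]=0;m[252:]=0;m[:,:215]=0;m[:,285:]=0
n,l,st,c=cv2.connectedComponentsWithStats(m);i=1+st[1:,4].argmax();print(st[i],c[i])
a=onz(w,(246,184),.096);b=onz(w,(250,248),.096);d=a-b;print("bar",a,b,np.linalg.norm(d),"mid",(a+b)/2,"ang",np.arctan2(d[1],d[0]))
print("disc",onz(w,(249,209),.064))
A=onz(w,(222,122),.054);B=onz(w,(192,258),.054);y=(A-B)[:2];print("front",A,B,np.linalg.norm(y));y/=np.linalg.norm(y);x=np.array([y[1],-y[0]]);print("yaw",np.arctan2(x[1],x[0]),"origin",((A+B)/2)[:2]+.05*x)
print("heights: bar mark end",tri(w,(246,184),pt,(167,217)),"disc",tri(w,(249,209),pt,(177,212)), "corner",tri(w,(222,122),pt,(155,235)),tri(w,(192,258),pt,(209,222.4)))
s=observe();M=R.from_rotvec(s["ee_rot"]).as_matrix();print(M.T@(np.array([*((a+b)/2)[:2],.083])+0-s["position"])/.04)
E
```

```text
[ 220  181   59   68 2355] [250.51167728 209.18386412]
bar [0.50982867 0.30663011 0.096     ] [0.54198198 0.25307085 0.096     ] 0.06246943423876553 mid [0.52590533 0.27985048 0.096     ] ang 2.1114594481238473
disc [0.52689783 0.27679111 0.064     ]
front [0.46368702 0.3399952  0.054     ] [0.49914627 0.1926172  0.054     ] 0.15158374262153557
yaw 0.23611289793352092 origin [0.53002937 0.27800246]
heights: bar mark end (array([0.51285637, 0.29992249, 0.06872152]), np.float64(0.0021883816426950474)) disc (array([0.52782995, 0.27464742, 0.05728932]), np.float64(0.0002598250535182429)) corner (array([0.4629799 , 0.33876716, 0.043218  ]), np.float64(0.00042316741337959944)) (array([0.49895351, 0.18616275, 0.04293048]), np.float64(0.0010006788962655083))
[-0.52473255 -0.17338404  3.76577776]
```

```bash
python3 -m jog '[50,-0.3,-0.1,0,-0.3,50,-0.29,-0.09,0,-0.2,50,0,0,0.5,0,50,0,0,0.5,0,50,0,0,0.5,0,50,0,0,0.5,0,50,0,0,0.4,0,50,0,0,0,0]'
python3 - <<'E'
from h import *
s=observe();w=camera_params("wrist");im=get_image("wrist");cv2.imwrite("pics/w2.png",im[...,::-1]);np.save("w2.npy",w,allow_pickle=True)
M=R.from_rotvec(s["ee_rot"]).as_matrix();print(np.arctan2(M[1,0],M[0,0]),s["position"],s["width"],M[:,2])
print(M.T@(np.array([.527,.277,.096])-s["position"])/.04)
E
```

```text
clock: 4.15
position: [0.529, 0.2761, 0.1341]
ee_rot: [-1.592, -2.686, 0.023]
force: [-0.3, -0.9, -0.2]
width: 0.549
2.0715240902734338 [0.52895994 0.2761283  0.13408788] 0.5488621718153927 [-0.02372322 -0.00311489 -0.99971371]
[ 0.03439339 -0.01126594  0.9530189 ]
```

View pics/w2.png

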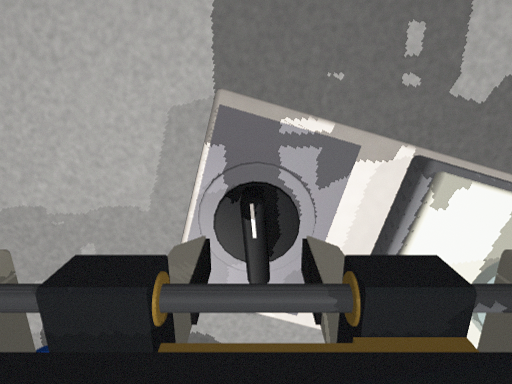

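Wrist 2: bar is centred between the fingers (bar column ~257, finger gap ~172–345), running from (254,190) to (259,283). I'll check its height from the two wrist views.

```bash
python3 - <<'E'
from h import *
a=np.load("w1.npy",allow_pickle=True).item();b=np.load("w2.npy",allow_pickle=True).item()
P,e=tri(a,(246,184),b,(254,191));Q,f=tri(a,(250,248),b,(259,283));print(P,Q,e,f,(P+Q)/2,np.linalg.norm(P-Q),np.arctan2(*(P-Q)[1::-1]))
E
python3 -m jog '[50,0,0,0.5,0,50,0,0,0.45,0,50,0,0,0,0,8,0,0,0,0,8,0,0,0,0,8,0,0,0,0,8,0,0,0,0,8,0,0,0,0,8,0,0,0,0,8,0,0,0,0]' 25
```

```text
[0.50661178 0.31618675 0.13884207] [0.54203339 0.25345019 0.09648071] 0.0023778557820172313 0.0004262421040055742 [0.52432259 0.28481847 0.11766139] 0.08357661999914827 2.0847863002244083
clock: 5.03
position: [0.527, 0.2779, 0.1058]
ee_rot: [-1.606, -2.68, 0.022]
force: [5.3, 3.2, -8.6]
width: 0.155
```

Grip width is 14.3 mm, so it is on the bar, but about 10 mm high. I'll reopen, lower and regrip.

```bash
python3 -m jog '[40,0,0,0,0,40,0,0,0,0,40,0,0,0,0,40,0,0,0.15,-0.1,40,0,0,0.1,0,40,0,0,0,0]'
python3 -m jog '[8,0,0,0,0,8,0,0,0,0,8,0,0,0,0,8,0,0,0,0,8,0,0,0,0,8,0,0,0,0]' 25
```

```text
clock: 5.53
position: [0.5287, 0.2789, 0.0971]
ee_rot: [-1.593, -2.69, 0.015]
force: [-0.5, -0.2, 0.2]
width: 0.433
clock: 6.03
position: [0.527, 0.278, 0.0964]
ee_rot: [-1.591, -2.689, 0.021]
force: [3.3, 1.6, -4.7]
width: 0.152
```

```bash
python3 -m jog '[8,0,0,0,-0.8,8,0,0,0,-0.8,8,0,0,0,-0.8,8,0,0,0,-0.8,8,0,0,0,-0.8,8,0,0,0,-0.8,8,0,0,0,-0.8,8,0,0,0,-0.8,8,0,0,0,-0.8,8,0,0,0,-0.8,8,0,0,0,0]'
python3 - <<'E'
from h import *
s=observe();v=R.from_rotvec(s["ee_rot"]).as_matrix();print("yaw",np.arctan2(v[1,0],v[0,0])%6.283,s["ft_torque"],v[:,2],M:=v.T@(np.array([.5275,.2775,.096])-s["position"])/.04)
E
```

```text
clock: 6.95
position: [0.5257, 0.2762, 0.0964]
ee_rot: [-0.297, -3.105, 0.014]
force: [-0.6, -1.8, 0.5]
width: 0.145
yaw 2.950583859642301 [ 0.21226527 -0.21758094  0.00882937] [-0.02263674 -0.00666287 -0.99972155] [-0.03876268  0.03994309  0.00844438]
```

```bash
python3 -m jog '[8,0,0.02,0,-0.7,8,0,0.02,0,-0.7,8,0,0,0,-0.7,8,0,0,0,-0.7,8,0,0,0,-0.5,8,0,0,0,-0.5]'
python3 - <<'E'
from h import *
s=observe();v=R.from_rotvec(s["ee_rot"]).as_matrix();print("yaw",np.arctan2(v[1,0],v[0,0])%6.283,s["ft_torque"])
E
python3 -m jog '[8,0,0,0,-0.5,8,0,0,0,-0.5,8,0,0,0,-0.5,8,0,0,0,-0.5]'
python3 - <<'E'
from h import *
s=observe();v=R.from_rotvec(s["ee_rot"]).as_matrix();print("yaw",np.arctan2(v[1,0],v[0,0])%6.283,s["ft_torque"])
E
```

```text
clock: 7.45
position: [0.5257, 0.2752, 0.0964]
ee_rot: [0.317, -3.101, 0.014]
force: [-2.5, -1.6, 0.8]
width: 0.15
yaw 3.345016319359591 [ 0.08922203 -0.15498245 -0.00691543]
clock: 7.78
position: [0.5265, 0.2753, 0.0963]
ee_rot: [0.629, -3.052, 0.008]
force: [-0.9, 0.8, -1.7]
width: 0.179
yaw 3.5477202203469873 [ 0.36723089 -0.10998255 -0.84967757]
```

Torque rose to 0.85 N m and the bar is slipping in the pads near yaw 3.4, so the knob is at its stop. Release straight away, rise and look.

```bash
python3 -m jog '[60,0,0,0,0,60,0,0,0,0,60,0,0,0,0,60,0,0,0,0,60,0,0,-0.5,0,60,0,0,-1,0,60,0,0,-1,0,60,0,0,-1,0,60,0,0,-0.5,0,60,0,0,0,0]'
python3 - <<'E'
from h import *
s=observe();w=camera_params("wrist");im=get_image("wrist");t=get_image("top");np.save("w3.npy",w,allow_pickle=True)
im=im[...,::-1];f=cv2.resize(t[180:240,140:220,::-1],(400,300),interpolation=cv2.INTER_CUBIC)
cv2.imwrite("pics/w3.png",np.hstack([im[:300],f]) [:, :912]);cv2.imwrite("pics/w3.png",cv2.resize(np.hstack([im[:300],f]),(798,263)))
cv2.imwrite("pics/w3full.png",im)
v=R.from_rotvec(s["ee_rot"]).as_matrix();print("yaw",np.arctan2(v[1,0],v[0,0])%6.283,s["position"],s["force"],v.round(3).tolist())
E
```

```text
clock: 8.62
position: [0.529, 0.2764, 0.2608]
ee_rot: [0.603, -3.052, 0.011]
force: [-0.4, 0.5, -0.0]
width: 0.655
yaw 3.5312981482300194 [0.52899447 0.27640754 0.26079008] [-0.36051593  0.48974425 -0.03679493] [[-0.924, -0.38, -0.029], [-0.38, 0.925, -0.013], [0.031, -0.001, -1.0]]
```

View pics/w3.png

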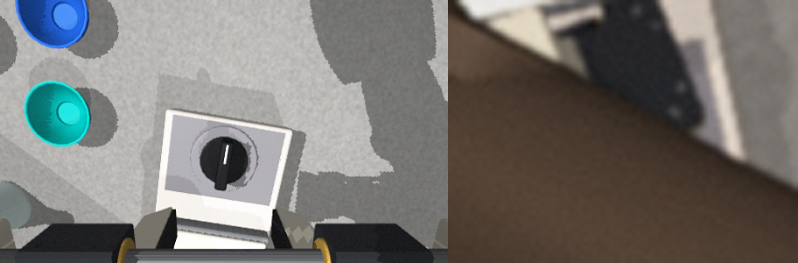

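The bar runs from (226,143) to (221,190), looking parallel to the box sides. Checking the angle numerically (this script only looks; its numbers set the transit).

```bash
python3 - <<'E'
from h import *
w=np.load("w3.npy",allow_pickle=True).item();im=cv2.imread("pics/w3full.png");k=912/798
an=lambda a,b,z:np.arctan2(*(onz(w,b,z)-onz(w,a,z))[1::-1])
# white mark on bar
g=cv2.cvtColor(im,cv2.COLOR_BGR2GRAY);sub=g[160:212,245:275];ys,xs=np.nonzero(sub>150)
d=cv2.fitLine(np.float32(np.c_[xs,ys]),cv2.DIST_L2,0,.01,.01).ravel();d*=np.sign(d[1]);c=d[2:]+[245,160];print(len(xs),c,d[:2])
print("mark ang",an(c,c+20*d[:2],.096))
A=onz(w,(167*k,110*k),.054);B=onz(w,(291*k,130*k),.054);y=(A-B)[:2];print(np.linalg.norm(y),"stirrer yaw front",np.arctan2(y[0],-y[1]))
# deck grey region edges
hsv=cv2.cvtColor(im,cv2.COLOR_BGR2HSV)
cv2.imwrite("pics/k.png",cv2.resize(im[115:265,170:350],(720,600),interpolation=cv2.INTER_CUBIC))
E
```

```text
65 [231.15384579 141.16923141] [-0.01420946  0.999899  ]
mark ang 0.35487754832714324
0.15351220894605558 stirrer yaw front 0.2329347869989015
```

View pics/k.png

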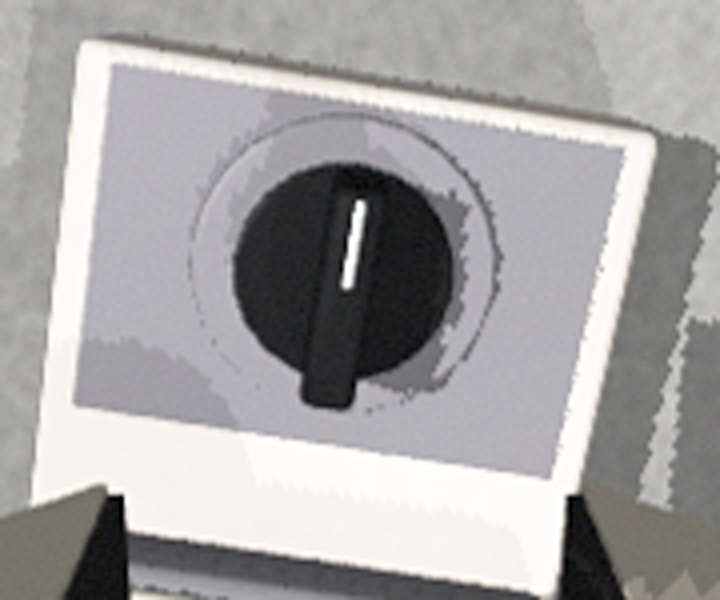

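Mark slope −0.163 agrees with the mean of the deck's side edges (−0.103, −0.229 → −0.166), so the knob is at its minimum stop. On to the pedal.

```bash
python3 -m jog '[0,0,0,0,0.92,0,0,0,0,0.92,0,0,0,0,0.92,0,0,0,0,0.92,0,0,0,0,0.92,0,0,0,0,0.92,0,0,0,0,0]' 25
python3 -m jog '[0,-0.12,-0.79,0,0,0,-0.12,-0.79,0,0,0,-0.12,-0.79,0,0,0,-0.12,-0.79,0,0,0,-0.12,-0.79,0,0,0,-0.12,-0.79,0,0,0,-0.12,-0.79,0,0,0,-0.12,-0.79,0,0,0,-0.12,-0.79,0,0,0,-0.12,-0.79,0,0,0,-0.12,-0.79,0,0,0,-0.12,-0.79,0,0,0,-0.12,-0.79,0,0,0,-0.12,-0.79,0,0,0,-0.12,-0.79,0,0,0,0,0,0,0]'
python3 - <<'E'
from h import *
s=observe();w=camera_params("wrist");im=get_image("wrist");np.save("w4.npy",w,allow_pickle=True)
cv2.imwrite("pics/w4.png",im[...,::-1])
v=R.from_rotvec(s["ee_rot"]).as_matrix();print("yaw",np.arctan2(v[1,0],v[0,0])%6.283,s["position"],s["joints"].round(2),v[:,2],s["width"])
E
```

```text
clock: 9.3
position: [0.5254, 0.2698, 0.2441]
ee_rot: [-0.34, -3.081, 0.048]
force: [-0.7, 0.7, 0.2]
width: 0.197
clock: 10.63
position: [0.4909, -0.236, 0.2363]
ee_rot: [-0.251, -3.056, 0.055]
force: [-0.1, -0.1, -0.2]
width: 0.006
yaw 2.976396646332046 [ 0.49088974 -0.23598722  0.23632019] [ 1.05  0.59 -1.1   1.69  0.57  1.3   1.21] [-0.07705839 -0.02962927 -0.99658623] 0.006156045268310238
```

View pics/w4.png

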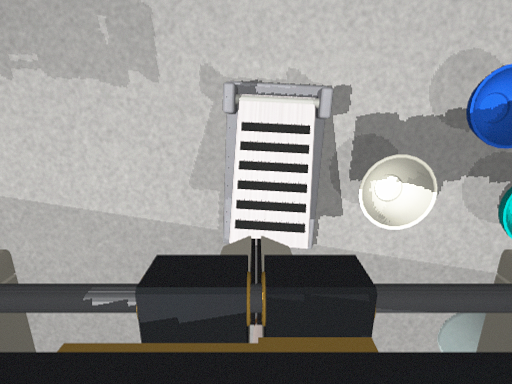

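Wrist 4: switch with toe corners at (230,240)/(314,248), heel corners at (238,98)/(315,103). The white dish is to the right at (398,192), on the +y side.

```bash
python3 - <<'E'
from h import *
w=np.load("w4.npy",allow_pickle=True).item();pt=camera_params("top")
a,b=onz(w,(230,240),.0794),onz(w,(314,248),.0794);h1,h2=onz(w,(238,98),.034),onz(w,(315,103),.034)
t,h=(a+b)/2,(h1+h2)/2;x=(t-h)[:2];print(a,b,np.linalg.norm(a-b),h1,h2,"len",np.linalg.norm(x),.155*np.cos(.3))
x/=np.linalg.norm(x);print("yaw",np.arctan2(x[1],x[0]),"pad",p:=t[:2]-.025*.955*x)
print("heights",tri(w,(230,240),pt,(374.4,210.4)),tri(w,(314,248),pt,(348,205)))
s=observe();M=R.from_rotvec(s["ee_rot"]).as_matrix();print(M.T@(np.array([*p,.072])-s["position"]-.025*M[:,2])/.04)
E
```

```text
[ 0.52566329 -0.27416589  0.0794    ] [ 0.54615198 -0.1927895   0.0794    ] 0.08391605129619278 [ 0.38952604 -0.24641112  0.034     ] [ 0.40743035 -0.16886448  0.034     ] len 0.13983758683894842 0.14807715581446892
yaw -0.1858531311020573 pad [ 0.51244378 -0.22906595]
heights (array([ 0.53076521, -0.27824146,  0.06692087]), np.float64(0.003542184654354058)) (array([ 0.54326425, -0.19694899,  0.0926861 ]), np.float64(0.008002120504745523))
[-0.80953064  0.34280854  3.42243394]
```

```bash
python3 -m jog '[0,-0.4,0.15,0,0,0,-0.42,0.15,0,0,0,0,0,0.5,0,0,0,0,0.5,0,0,0,0,0.5,0,0,0,0,0.5,0,0,0,0,0.5,0,0,0,0,0.3,0,0,0,0,0,0]'
python3 - <<'E'
from h import *
s=observe();M=R.from_rotvec(s["ee_rot"]).as_matrix();tip=s["position"]+.025*M[:,2];print("tip",tip,s["force"],M.T@(np.array([.513,-.2305,.072])-tip)/.04, M.T@(np.array([.510,-.230,.045])-tip)/.04)
w=camera_params("wrist");im=get_image("wrist");cv2.imwrite("pics/w5.png",im[...,::-1])
E
```

```text
clock: 11.43
position: [0.5139, -0.221, 0.1098]
ee_rot: [-0.204, -3.051, 0.041]
force: [-1.0, -0.9, -0.3]
width: 0.008
tip [ 0.51175744 -0.22153502  0.08487334] [-0.95973459 -0.90672273 -0.27437616] [-0.08694741 -0.20751088  0.3227275 ] [-0.06608036 -0.18315714  1.0012389 ]
```

View pics/w5.png

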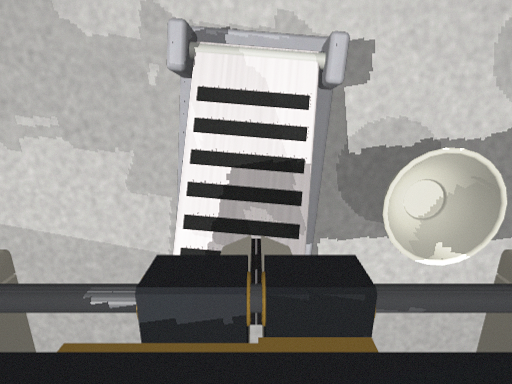

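The tip is about 8 mm to the +y side of the pedal centre line (pedal ~242, tip ~256), agreeing with the numbers. Correct, then press.

```bash
python3 -m jog '[0,-0.08,-0.2,0,0,0,0,0,0.2,0,0,0,0,0.15,0,0,0,0,0.15,0,0,0,0,0.15,0,0,0,0,0.15,0]'
python3 - <<'E'
from h import *
s=observe();M=R.from_rotvec(s["ee_rot"]).as_matrix();tip=s["position"]+.025*M[:,2];print("tip",tip,s["force"])
E
```

```text
clock: 11.98
position: [0.5205, -0.2303, 0.0832]
ee_rot: [-0.203, -3.066, 0.043]
force: [2.6, 0.4, 6.1]
width: 0.006
tip [ 0.51877505 -0.23090424  0.05822829] [2.61619264 0.41814673 6.05888981]
```

```bash
python3 -m jog '[0,0.05,0,0.15,0,0,0.03,0,0.15,0,0,0,0,0.15,0,0,0,0,0.15,0]'
python3 - <<'E'
from h import *
s=observe();M=R.from_rotvec(s["ee_rot"]).as_matrix();tip=s["position"]+.025*M[:,2];print("tip",tip,s["force"])
E
```

```text
clock: 12.32
position: [0.5219, -0.2305, 0.0662]
ee_rot: [-0.205, -3.079, 0.05]
force: [-28.3, 2.3, 92.8]
width: 0.007
tip [ 0.52047389 -0.23118997  0.04129077] [-28.28241704   2.31768352  92.75913883]
```

At the stop, with high force (93 N). Ease off and hold gently.

```bash
python3 -m jog '[0,0,0,0,0,0,0,0,0,0]'
python3 - <<'E'
from h import *
s=observe();M=R.from_rotvec(s["ee_rot"]).as_matrix();tip=s["position"]+.025*M[:,2];print("tip",tip,s["force"])
E
```

```text
clock: 12.48
position: [0.5213, -0.2303, 0.0712]
ee_rot: [-0.204, -3.078, 0.058]
force: [-2.8, 1.1, 7.0]
width: 0.006
tip [ 0.51981148 -0.23111676  0.04623856] [-2.815805    1.14366581  7.02743075]
```

```bash
python3 -m jog '[0,0,0,0.06,0,0,0,0,0.04,0,0,0,0,0.04,0]'
python3 - <<'E'
from h import *
s=observe();M=R.from_rotvec(s["ee_rot"]).as_matrix();tip=s["position"]+.025*M[:,2];print("tip",tip,s["force"])
E
```

```text
clock: 12.73
position: [0.5214, -0.2302, 0.0693]
ee_rot: [-0.204, -3.081, 0.064]
force: [-6.6, 1.1, 20.8]
width: 0.008
tip [ 0.52001476 -0.23114879  0.04436631] [-6.61422184  1.12839511 20.75162485]
```

At the stop with about 21 N. Holding.

```bash
python3 -m jog '[0,0,0,0.04,0,0,0,0,0.04,0,0,0,0,0.04,0,0,0,0,0.04,0]'
python3 -m jog '[0,0,0,0.04,0,0,0,0,0.04,0,0,0,0,0.04,0,0,0,0,0.04,0]'
python3 -m jog '[0,0,0,0.04,0,0,0,0,0.04,0,0,0,0,0.04,0,0,0,0,0.04,0]'
python3 -m jog '[0,0,0,0.04,0,0,0,0,0.04,0,0,0,0,0.04,0,0,0,0,0.04,0]'
```

```text
clock: 13.07
position: [0.5214, -0.2301, 0.0693]
ee_rot: [-0.204, -3.082, 0.074]
force: [-5.8, 0.2, 19.7]
width: 0.005
clock: 13.4
position: [0.5213, -0.2299, 0.0693]
ee_rot: [-0.203, -3.084, 0.083]
force: [-6.2, 0.5, 20.3]
width: 0.009
clock: 13.73
position: [0.5213, -0.2298, 0.0693]
ee_rot: [-0.203, -3.087, 0.093]
force: [-6.3, 1.1, 20.7]
width: 0.006
clock: 14.07
position: [0.5212, -0.2296, 0.0692]
ee_rot: [-0.203, -3.088, 0.103]
force: [-6.8, 1.4, 20.7]
width: 0.007
```

Held 1.34 s at the stop with a steady 20 N. Now release, rise and look.

```bash
python3 -m jog '[0,0,0,-0.2,0,0,0,0,-0.3,0,0,0,0,-0.3,0,0,0,0,-0.5,0,0,0,0,-0.8,0,0,0,0,-0.9,0,0,0,0,-0.9,0,0,0,0,-0.9,0,0,0,0,0,0,0,0,0,0,0,0,0,0,0,0]'
python3 - <<'E'
from h import *
s=observe();print(s["position"],s["force"],s["clock"])
t=get_image("top");c=get_image("scene");w=get_image("wrist")
cv2.imwrite("pics/end.png",np.vstack([np.hstack([cv2.resize(x[...,::-1],(400,300)) for x in (t,c)]),np.hstack([cv2.resize(w[...,::-1],(400,300)),cv2.resize(c[100:160,170:250,::-1],(400,300))])]))
E
```

```text
clock: 14.98
position: [0.5312, -0.2154, 0.2739]
ee_rot: [-0.2, -3.092, 0.103]
force: [-0.6, -0.7, -0.1]
width: 0.004
[ 0.5312336  -0.21539919  0.27386353] [-0.564344   -0.69894476 -0.12733519] 14.9833
```

View pics/end.png

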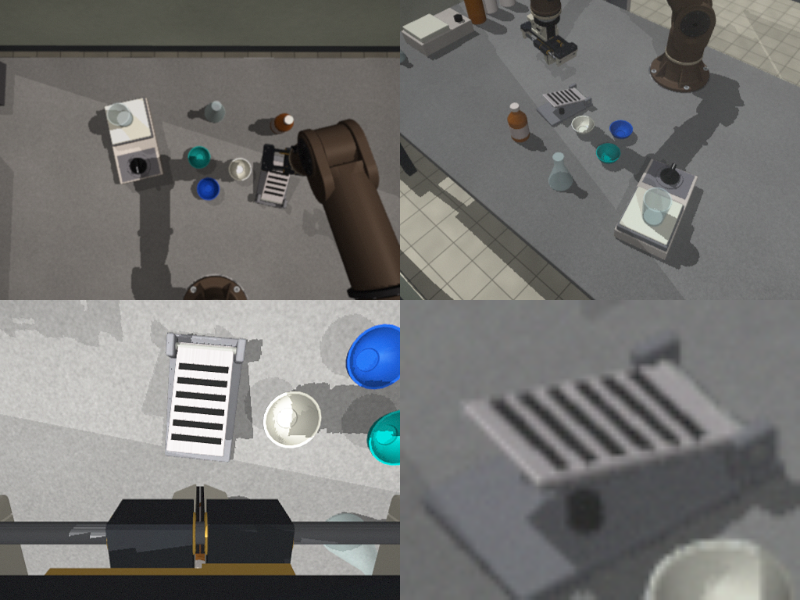

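The pedal is back up (crop identical to the start), and the beaker, flask, bottle and dish are where they were. The robot is clear of everything.

```bash
python3 -c "
from cell import *
sign_off()"
```

```text
the job is handed in; nothing more can be done
```

The job is done and handed in at about 15 s, well inside the 54 s limit.

- **Knob:** I turned it anticlockwise until it hit the stop, where the torque rose to 0.85 N m and the bar slipped in the pads. A close-up afterwards showed the bar's mark parallel to the deck sides (slopes −0.163 and −0.166).
- **Pedal:** I pressed it to its stop only after the knob was checked. I held it there for about 1.3 s at a steady 20 N, then released it.
- **Last checks:** The final pictures show the pedal back up. The beaker, flask, bottle and dish are where they started, judged by eye, and the tool force is near zero.

Some things went less cleanly:

- **Force spike:** The first contact with the pedal stop reached about 93 N at the fingertips, under the 120 N wrist limit. I eased off at once and the pedal lifted slightly, so the 1.3 s counts only from the second press.
- **First knob grip:** It sat about 10 mm too high, so I reopened, lowered and gripped again.
- **Measured heights:** Some two-view heights disagreed with the text by about 10 mm, and the bar's dark far end by about 40 mm. The bar's near end matched (96.5 mm against 96 mm), so I used the text's heights.
- **Mark angle:** A first automatic reading of the bar's mark was about 0.12 rad off the stirrer's axis. I think it picked up the wrong pixels, and I relied on the enlarged crop instead.

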